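Cover the work lamp, raise its telescopic mast and hold it up

TASK

Gently set the loose diffuser cover, knob up, onto the open rim of the work lamp so that it sits seated and level, without dropping it, and let go of it. Then grip the block on top of the lamp's telescopic mast so that the release button in its side is squeezed in, and pull the mast straight up past its first stop to its second stop, the full height, with the cover still seated. Finish holding it there by the block, as it sinks back when let go; leave the sanding block, pliers and spanner where they lie.

Things in the scene. Friction and masses are not known exactly. Their poses are not given: they have to be found in the camera images.
- cover_knob (a point): Loose white diffuser cover lying knob up, right or left of the lamp; 40 to 85 g. Point: on its axis (z up), mid-height of its round knob (20 mm diameter, 28 mm tall), 14 mm above the disc's top, 23 mm above the worktop. Disc 74 mm diameter, 4 mm thick; below it a spigot of 56 mm diameter, 5 mm deep. Seated, spigot in the cup and disc on the rim, this point is 18 mm above the rim.
- lamp_rim (a point): Centre of the lamp cup's open rim, at rim level, z up. Round aluminium cup, 72 mm outer, 64 mm inner diameter, 36 mm deep inside, on a side arm of the mast: 100 mm from the mast's axis, on the robot's side. Rim 143 mm above the worktop with the mast down; it rises with the mast.
- mast_grip (a point): Centre of the black grip block on the mast, 167.5 mm above the worktop with the mast down. Block 26 mm along x, 34 mm along y, 45 mm tall. z up; -x points to the lamp cup; +y to the round steel release button (16 mm diameter, at this point's height) that stands 5 mm proud of the block's side (39 mm over both). The stand is screwed down, turned up to 0.35 rad either way from facing the robot.
- mast (a joint): Rise of the telescopic mast in m: 0 = down, 0.045 = first stop, 0.09 = second stop (end of travel). With the button out, a catch blocks the way up at 0 and at the first stop; let go, the mast sinks under its weight (about 4 N, damped by 20 N s/m) until the catch lands at 0.062, at 0.017 or at the bottom.
- button (a joint): Travel of the release button in m: 0 = out, 0.005 = fully in, flush with the block. Spring, 1.6 N to 5.6 N. The catch is clear from 0.0035. It springs out when let go.
- cover: The diffuser cover itself; origin at the centre of its underside, 23 mm below cover_knob.
- sander: Bystander: black sanding block, 110 x 58 x 30 mm, lying left or right of the lamp; origin at the centre of its underside. Leave alone.
- pliers: Bystander: blue-handled pliers, 160 x 44 x 14 mm, lying in front of the lamp; origin at the centre of the underside. Leave alone.
- spanner: Bystander: spanner, 161 x 31 x 8 mm, lying at the front right; origin at the centre of the underside. Leave alone.
Not all that is in view belongs to the job. Leave any purple or turquoise look-alike of the cover alone.

How it is judged:
On the way, in this order (a step that is already met when the one before it is completed fails the run):
1. the cover sits seated and level on the lamp's rim, let go, with the mast down (horizontal distance between cover_knob and lamp_rim below 0.007 m and z of cover_knob in the frame of lamp_rim between 0.015 and 0.0205 m and angle between the z axis of cover_knob and the z axis of lamp_rim, either way round below 0.06 rad and angle between cover_knob's own z axis and vertical below 0.06 rad and contact force between the fingers and cover below 0.1 N and value of joint mast below 0.01 m), for 0.2 s.
2. the button is squeezed in with the mast still down (value of joint button above 0.0035 m and value of joint mast below 0.02 m and contact force between the fingers and mast above 1 N), for 0.02 s.
3. the mast is up at its second stop (value of joint mast above 0.084 m), for 0.2 s.
At the end, for the whole second after the job is handed in: The fingers hold the mast by its block (more than 2 N), the mast at rest at its second stop (rise over 84 of 90 mm), and the cover, not touched by the fingers, at rest and seated on the rim: centred within 7 mm, knob point 15 to 20.5 mm above the rim, level within 0.06 rad (horizontal distance between cover_knob and lamp_rim below 0.007 m and z of cover_knob in the frame of lamp_rim between 0.015 and 0.0205 m and angle between the z axis of cover_knob and the z axis of lamp_rim, either way round below 0.06 rad and angle between cover_knob's own z axis and vertical below 0.06 rad and contact force between the fingers and cover below 0.1 N and value of joint mast above 0.084 m and velocity of joint mast between -0.02 and 0.02 m/s and contact force between the fingers and mast above 2 N and linear speed of cover below 0.02 m/s); the arm keeps its last pose, push and grip.
It fails at once if the cover is dropped (over 0.5 m/s and nothing holding it) (linear speed of cover above 0.5 m/s and contact force between the fingers and cover below 0.1 N).
It fails at once if the cover is pressed hard onto the lamp (over 40 N) (contact force between cover and mast above 40 N).
It fails at once if the sanding block moved by over 30 mm (distance of sander from where it was at the start of the episode above 0.03 m).
It fails at once if the pliers moved by over 30 mm (distance of pliers from where it was at the start of the episode above 0.03 m).
It fails at once if the spanner moved by over 30 mm (distance of spanner from where it was at the start of the episode above 0.03 m).
It also fails if it takes over 56 s, if anything falls off the work surface, if the arm or the gripper's body presses on something with over 40 N, if the wrist force passes 120 N, or if a joint passes its speed limit or range.

ROBOT

A 6-joint arm with a two-finger parallel gripper is mounted at the origin on a cart in front of the work surface, level with it; the furniture and walls round the work are solid. World frame = base frame: x ahead of the robot, y to its left, z up, the work surface at z = 0. Lengths are in m, angles in rad, forces in N, time in s.
With the tool pointing down it reaches from about 0.225 to 0.875 m from the base axis. Payload 3.4 kg.
Tool frame: the origin (TCP) lies at the very end of the fingers, on their centre line; the grasp point (between the pads) lies 19 mm behind it; z points along the fingers, y is the direction in which the jaws open and shut (so a half turn about z gives the same grasp; the last joint's range is limited). The gripper opens to 85 mm and grips with 20 to 120 N. Pads are 22 mm wide; open, the fingers measure 114 mm over their backs; the gripper's body (76 mm by 85 mm) begins 54 mm behind the grasp point. The pads swing forward as they close: fully open they stand 13 mm farther back than shut.
Start: joints at [-1.416, 0.276, 1.505, -0, 1.361, -0.121], TCP at [0.157, -0.553, 0.231] pointing down, gripper open.
Joint ranges: [-2.89, 2.89], [-0.75, 2.08], [0.22, 2.7], [-1.18, 4.32], [0.11, 2.71], [-2.7, 2.7]. Speed limits (rad/s): [2.57, 2.57, 3.14, 3.14, 3.14, 3.14].

INTERFACE

Orientations are given as a unit quaternion [x, y, z, w].
In Python, from bench import r gives the robot as it stands.
- The arm moves only by the shell command python3 -m inch 'ROWS' [OPENING] [FORCE]. ROWS is text: rows parted by semicolons, each of 6 numbers parted by spaces: the shift along the tool's x, y, z in m, then the turn, a rotation vector about the tool's x, y, z in rad. A call has 1 to 8 rows; each row shifts and turns the commanded pose from where the row before left it, along the tool's axes as they then stand; what a row does not reach is not made up. A row lasts 1/8 s, in which the tool goes at most 62.5 mm and 10.7 degrees, less where a joint would pass 70% of its speed; a pose out of reach is approached as far as the arm can. A call is refused whole if a number of a shift passes 0.0625 or a number of a turn 0.188, either way. A call with a gripper value outside its range is refused whole. OPENING is the opening, from 0 (shut) to 1 (fully open), set as the call begins (- or left out, the last holds). The fingers move at their own pace and stop on an object; FORCE is the grip in N (left out, the last holds). Time passes only in rows, so rows that do not move let the fingers close. It gives the time, the measured TCP pose, the force and the opening at its end, in the units of the state.
- r.get_obs(): the state, without advancing time (a new reading comes with each control period).
- r.get_image(name): name is "side" or "top" or "wrist"; returns a dict with "color" (480x640x3 uint8, blue, green, red), "z_map" (480x640 float32, m along the optical axis (not along the pixel's ray), 0 where there is no reading), "fx", "fy", "cx", "cy" (pixels), "rvec" (rotation vector, rad) and "tvec" (3), from world to camera coordinates, as OpenCV has them; the wrist camera has in their place "hand_eye" (4x4, takes a point from camera to tool coordinates, whose origin is the TCP and whose axes are the flange's). Camera axes: x right, y down, z forward; pixel columns grow to the right and rows downward; lengths in m; the calibration is good to about 2 mm. A picture is of the moment at which its call begins: read the wrist's pose just before it.
- r.finish_job(): hands the job in, once; it reports no verdict.
The state is a dict: "time_s": time; "qpos": joint angles; "joint_vel": joint speeds; "effort": joint torques, N m; "ee_pos": TCP position; "orientation": TCP orientation; "contact_force": force on the tool from outside, world axes, zero at the start; "wrist_torque": the same for the moment, N m; "grip_width": finger opening in m.
Only numpy, scipy, OpenCV 4.12 (cv2) and the standard library are available. Lean on these libraries where they do the work, as an engineer would, in place of code of your own. Each camera call takes 0.05 s, during which the arm holds its last target.

## Working session

There is one attempt and no reset: what is moved stays moved. The work goes in short steps, Python scripts to look and compute and a shell command to move; the robot and the scene stay as the last step left them, time stands still between calls to the robot, and variables do not carry over. Pictures are saved under pics/ and viewed, and the job is handed in when it is done.

```bash
mkdir -p pics; ls
python3 - <<'E'
from bench import r
import cv2,numpy as np
o=r.get_obs();print({k:np.round(v,3) for k,v in o.items()})
for n in("top","side"):
    im=r.get_image(n);cv2.imwrite(f"pics/{n}0.png",im["color"]);np.savez(f"{n}0.npz",**im)
    print(n,im["fx"],im["cx"],im["cy"],im["rvec"],im["tvec"])
E
```

```text
pics
{'time_s': np.float64(0.0), 'qpos': array([-1.416,  0.277,  1.506,  0.   ,  1.361, -0.121]), 'joint_vel': array([ 0.001,  0.001,  0.   , -0.002, -0.002, -0.   ]), 'effort': array([ 0.0000e+00, -4.1677e+01, -2.4581e+01, -0.0000e+00,  1.1000e-02,
       -0.0000e+00]), 'ee_pos': array([ 0.157, -0.553,  0.23 ]), 'orientation': array([ 0.991,  0.137, -0.   , -0.001]), 'contact_force': array([-0.388, -0.589,  0.232]), 'wrist_torque': array([ 0.003,  0.028, -0.065]), 'grip_width': np.float64(0.086)}
top 435.21950707174904 323.183858204549 239.29073266794322 [ 2.17544955 -2.13444569  0.13616912] [0.01352295 0.49792986 0.98651623]
side 576.9953669978038 327.1165911028033 229.04824387229434 [ 0.01287352  2.66897189 -1.59218097] [0.48120007 0.08591919 1.73529217]
```

View pics/top0.png

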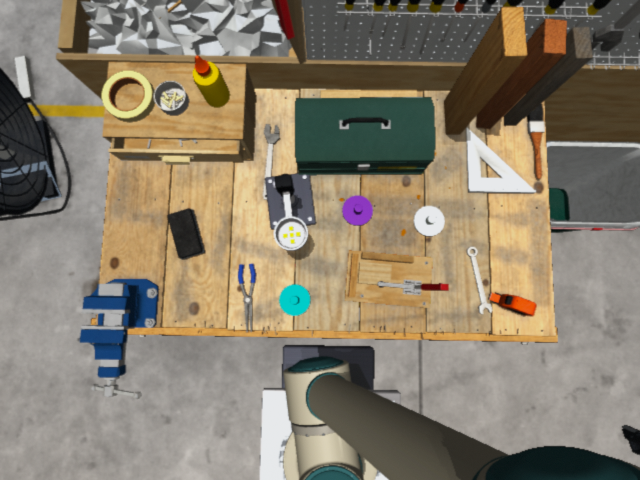

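View pics/side0.png

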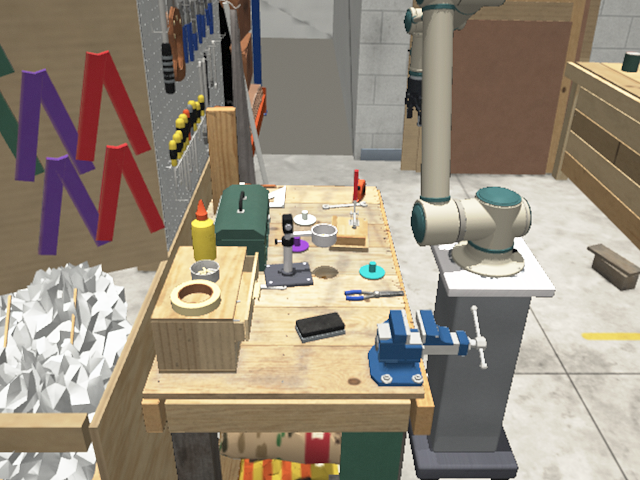

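The top view shows a lamp cup at about (291,234) with the black grip block at (285,184). There are three cover-shaped things: white at (429,221), purple at (357,210) and turquoise at (295,300). White to the right of the lamp fits the description. I'll confirm it in an enlarged crop and measure.

```bash
cat > h.py <<'E'
import numpy as np,cv2
def cloud(im):
    z=im["z_map"];v,u=np.mgrid[:480,:640]
    P=np.stack([(u-im["cx"])/im["fx"]*z,(v-im["cy"])/im["fy"]*z,z],-1)
    R=cv2.Rodrigues(np.array(im["rvec"],float))[0]
    W=(P-np.array(im["tvec"]).reshape(3))@R
    W[z<=0]=np.nan
    return W
def load(f): return dict(np.load(f))
E
python3 - <<'E'
from h import *
im=load("top0.npz");W=cloud(im);c=im["color"]
a=cv2.resize(c[190:250,390:470],None,fx=5,fy=5,interpolation=2);b=cv2.resize(c[160:260,250:330],None,fx=5,fy=5,interpolation=2)
o=np.zeros((500,800,3),np.uint8);o[:300,:400]=a;o[:500,400:]=b;cv2.imwrite("pics/crop0.png",o)
for n,(u0,u1,v0,v1) in dict(cover=(405,455,200,245),cup=(265,320,212,255),blk=(265,305,165,200)).items():
    w=W[v0:v1,u0:u1].reshape(-1,3);print(n,"zmax",np.nanmax(w[:,2]), np.round(np.nanpercentile(w[:,2],[5,50,90,95,99]),4))
    for lo,hi in ((.004,.0145),(.025,.05),(.13,.15),(.18,.205)):
        s=w[(w[:,2]>lo)&(w[:,2]<hi)]
        if len(s)>5:
            print(lo,len(s),s.mean(0).round(4),"rect",cv2.minAreaRect(s[:,:2].astype(np.float32)),cv2.minEnclosingCircle(s[:,:2].astype(np.float32)))
E
```

```text
cover zmax 0.0419481027072383 [-0.0014  0.0027  0.0119  0.0135  0.0391]
0.004 790 [ 0.5484 -0.2302  0.0093] rect ((0.5483235120773315, -0.23293079435825348), (0.10857498645782471, 0.11969630420207977), 0.31812191009521484) ((0.5505794882774353, -0.23054903745651245), 0.07583165168762207)
0.025 68 [ 0.5495 -0.2291  0.0375] rect ((0.5500461459159851, -0.2298094779253006), (0.018695300444960594, 0.019175928086042404), 60.642215728759766) ((0.5496248006820679, -0.23055516183376312), 0.010423070751130581)
cup zmax 0.14861572742171503 [-0.001   0.0129  0.1386  0.1434  0.1463]
0.004 386 [0.5414 0.0972 0.0107] rect ((0.514597475528717, 0.09800954163074493), (0.10188254714012146, 0.1306568682193756), 1.9606214761734009) ((0.5175994634628296, 0.0956929475069046), 0.07901081442832947)
0.13 290 [0.5023 0.0931 0.1419] rect ((0.4960067868232727, 0.09193319082260132), (0.0734584629535675, 0.070252925157547), 51.85717010498047) ((0.5004944801330566, 0.0929790586233139), 0.04108622297644615)
blk zmax 0.19630064143058115 [-0.0002  0.014   0.1903  0.1915  0.1936]
0.004 513 [0.6329 0.1266 0.0113] rect ((0.6395426988601685, 0.12010994553565979), (0.08711053431034088, 0.09599649906158447), 1.3182308673858643) ((0.6394640803337097, 0.11896631121635437), 0.06396595388650894)
0.025 27 [0.6421 0.083  0.0387] rect ((0.6282662749290466, 0.09698817133903503), (0.03070686198771, 0.07429175823926926), 72.51013946533203) ((0.6282702088356018, 0.09700064361095428), 0.04028884693980217)
0.13 56 [0.5762 0.102  0.1405] rect ((0.5815468430519104, 0.10044042021036148), (0.017623301595449448, 0.030412469059228897), 76.248291015625) ((0.5808557271957397, 0.09761636704206467), 0.01641225814819336)
0.18 230 [0.5924 0.1051 0.1903] rect ((0.5938743352890015, 0.10564225912094116), (0.02641029842197895, 0.034733500331640244), 7.273562431335449) ((0.5936657786369324, 0.10532844811677933), 0.019817175343632698)
```

View pics/crop0.png

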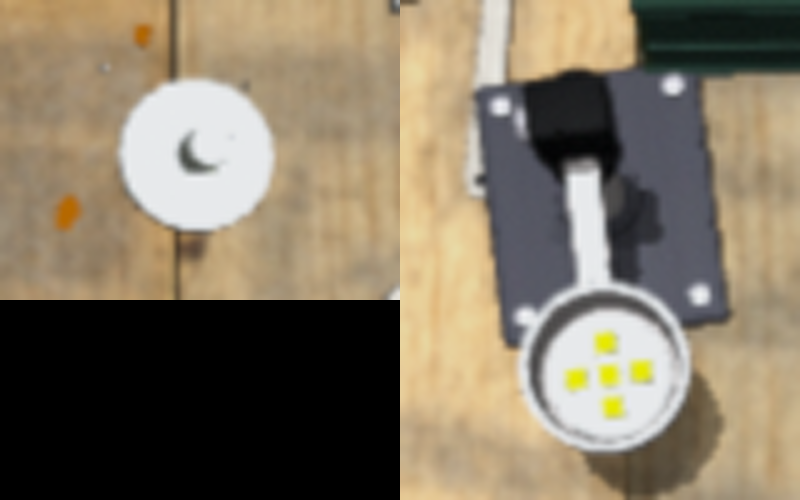

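The crop confirms it: the white one is a plain disc with a knob (top at 37 mm, knob at (0.550,-0.230)), while purple and turquoise are decoys. The button shows at the block's left side. The block centre at (0.594,0.1055) with yaw of about 0.127 predicts the cup at (0.495,0.093), which matches the rim points. Next I'll go above the cover.

```bash
cat >> h.py <<'E'
from scipy.spatial.transform import Rotation as Ro
def go(p,yaw=None):
    "tool-frame shift to world p, and rotvec to tool-down with given yaw"
    from bench import r
    o=r.get_obs();R=Ro.from_quat(o["orientation"])
    x=R.as_matrix()[:,0]
    print("t",round(o["time_s"],2),"ee",np.round(o["ee_pos"],4),"yaw",round(np.arctan2(x[1],x[0]),4),"w",round(float(o["grip_width"]),4),"F",np.round(o["contact_force"],1))
    print("shift",np.round(R.inv().apply(np.array(p)-o["ee_pos"]),4))
    if yaw is not None:
        T=Ro.from_matrix(np.array([[np.cos(yaw),np.sin(yaw),0],[np.sin(yaw),-np.cos(yaw),0],[0,0,-1]]))
        print("rot",np.round((R.inv()*T).as_rotvec(),4))
E
python3 -m inch '0.03 -0.013 0 0 0 0;0.05 -0.022 0 0 0 0;0.05 -0.022 0 0 0 0;0.05 -0.022 0 0 0 0;0.05 -0.022 0 0 0 0;0.05 -0.022 0 0 0 0;0.05 -0.022 0 0 0 0;0.05 -0.022 0 0 0 0.05' 1 30
python3 -c "
from h import *
go([.550,-.230,.16],.127)"
```

```text
time_s: 1.1
ee_pos: [0.4778, -0.2877, 0.231]
orientation: [0.994, 0.112, -0.0, -0.0]
contact_force: [0.3, -0.2, -0.1]
grip_width: 0.0855
t 1.1 ee [ 0.4778 -0.2877  0.231 ] yaw 0.2245 w 0.0855 F [ 0.3 -0.2 -0.1]
shift [ 0.0833 -0.0402  0.071 ]
rot [-0.0001  0.0004  0.0975]
```

```bash
python3 -m inch '0.04 -0.02 0.02 0 0 0;0.04 -0.02 0.02 0 0 0;0 0 0.02 0 0 0;0 0 0.01 0 0 0.097;0 0 0 0 0 0'
python3 - <<'E'
from h import *
from bench import r
o=r.get_obs();im=r.get_image("wrist");np.savez("w1.npz",**im,ee=o["ee_pos"],q=o["orientation"]);cv2.imwrite("pics/w1.png",im["color"])
print(im["hand_eye"].round(3),im["fx"])
go([.550,-.230,.16],.127)
T=np.eye(4);T[:3,:3]=Ro.from_quat(o["orientation"]).as_matrix();T[:3,3]=o["ee_pos"];T=T@im["hand_eye"]
z=im["z_map"];v,u=np.mgrid[:480,:640];P=np.stack([(u-im["cx"])/im["fx"]*z,(v-im["cy"])/im["fy"]*z,z],-1)@T[:3,:3].T+T[:3,3]
P[z<=0]=np.nan
d=np.hypot(P[...,0]-.55,P[...,1]+.23)
for lo,hi,rr in((.006,.013,.05),(.03,.045,.03)):
    m=(P[...,2]>lo)&(P[...,2]<hi)&(d<rr);s=P[m];print(len(s),s.mean(0).round(4),cv2.minEnclosingCircle(s[:,:2].astype(np.float32)))
E
```

```text
time_s: 1.72
ee_pos: [0.545, -0.2316, 0.1599]
orientation: [0.998, 0.065, -0.001, -0.001]
contact_force: [-0.2, 0.6, 0.8]
grip_width: 0.0856
[[-0.001 -0.956 -0.293  0.075]
 [ 1.    -0.001  0.    -0.001]
 [-0.001 -0.293  0.956 -0.142]
 [ 0.     0.     0.     1.   ]] 369.2013755564361
t 1.77 ee [ 0.5455 -0.2321  0.1608] yaw 0.1304 w 0.0857 F [-0.3 -0.2 -0. ]
shift [ 0.0048 -0.0015  0.0008]
rot [-0.0007  0.0011  0.0034]
5533 [ 0.553  -0.2277  0.0084] ((0.5510683655738831, -0.2279224991798401), 0.036970723420381546)
563 [ 0.5519 -0.2278  0.0361] ((0.5512852668762207, -0.2279120832681656), 0.010023830458521843)
```

View pics/w1.png

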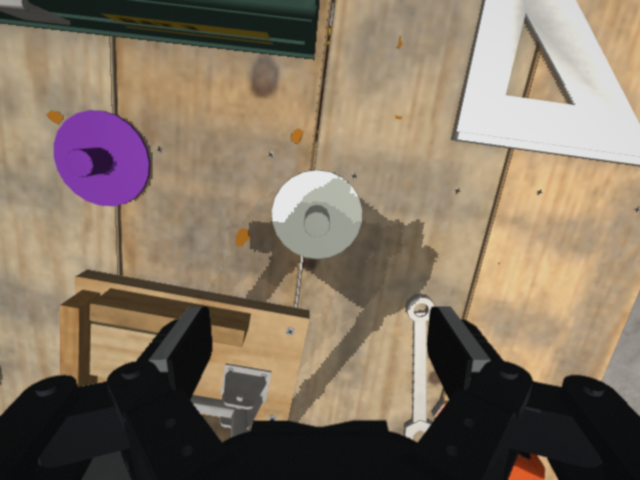

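The wrist view shows the white cover at (317,215). Its fits (disc radius 37.0 mm, knob radius 10.0 mm) match the given sizes, and put it at (0.551,-0.228). I'll descend onto the knob.

```bash
python3 -m inch '0.006 -0.0035 0.03 0 0 0;0 0 0.04 0 0 0;0 0 0.04 0 0 0;0 0 0.02 0 0 0;0 0 0 0 0 0' 0.6
python3 -c "
from h import *
go([.5512,-.2279,.0135],.127)"
```

```text
time_s: 2.4
ee_pos: [0.5503, -0.2278, 0.0303]
orientation: [0.998, 0.065, -0.001, -0.001]
contact_force: [0.0, 0.2, -0.2]
grip_width: 0.0511
t 2.4 ee [ 0.5503 -0.2278  0.0303] yaw 0.1294 w 0.0511 F [ 0.   0.2 -0.2]
shift [0.0009 0.0002 0.0168]
rot [-0.0016  0.0023  0.0024]
```

```bash
python3 -m inch '0.001 0 0.01 0 0 0;0 0 0.006 0 0 0;0 0 0 0 0 0' 
python3 -m inch '0 0 0 0 0 0;0 0 0 0 0 0;0 0 0 0 0 0;0 0 0 0 0 0;0 0 0 0 0 0' 0 25
python3 -c "
from h import *
go([.5512,-.2279,.0135],.127)"
```

```text
time_s: 2.78
ee_pos: [0.5522, -0.2279, 0.0154]
orientation: [0.998, 0.064, -0.0, 0.0]
contact_force: [0.4, -0.3, -0.6]
grip_width: 0.0511
time_s: 3.4
ee_pos: [0.5526, -0.2281, 0.0158]
orientation: [0.998, 0.064, 0.0, 0.0]
contact_force: [-0.1, 0.3, 5.5]
grip_width: 0.0191
t 3.4 ee [ 0.5526 -0.2281  0.0158] yaw 0.1289 w 0.0191 F [-0.1  0.3  5.5]
shift [-0.0014 -0.0003  0.0023]
rot [ 0.0007 -0.0008  0.0019]
```

```bash
python3 -m inch '0 0 -0.005 0 0 0;0 0 -0.01 0 0 0;0 0 -0.02 0 0 0;0 0 -0.03 0 0 0;0 0 -0.04 0 0 0;0 0 -0.05 0 0 0;0 0 -0.05 0 0 0;0 0 0 0 0 0' - 40
python3 - <<'E'
from h import *
from bench import r
go([.4948,.0928,.22],.127)
im=r.get_image("side");np.savez("s2.npz",**im);cv2.imwrite("pics/s2.png",cv2.resize(im["color"][80:320,200:520],None,fx=2.5,fy=2.5,interpolation=2))
im=r.get_image("wrist");cv2.imwrite("pics/w2.png",im["color"])
E
```

```text
time_s: 4.4
ee_pos: [0.5545, -0.2291, 0.2256]
orientation: [0.998, 0.064, 0.004, 0.003]
contact_force: [-0.0, -0.2, -0.4]
grip_width: 0.0183
t 4.4 ee [ 0.5545 -0.2291  0.2256] yaw 0.1289 w 0.0183 F [-0.  -0.2 -0.4]
shift [-0.0179 -0.3269  0.0034]
rot [ 0.0061 -0.0083  0.0019]
```

View pics/s2.png

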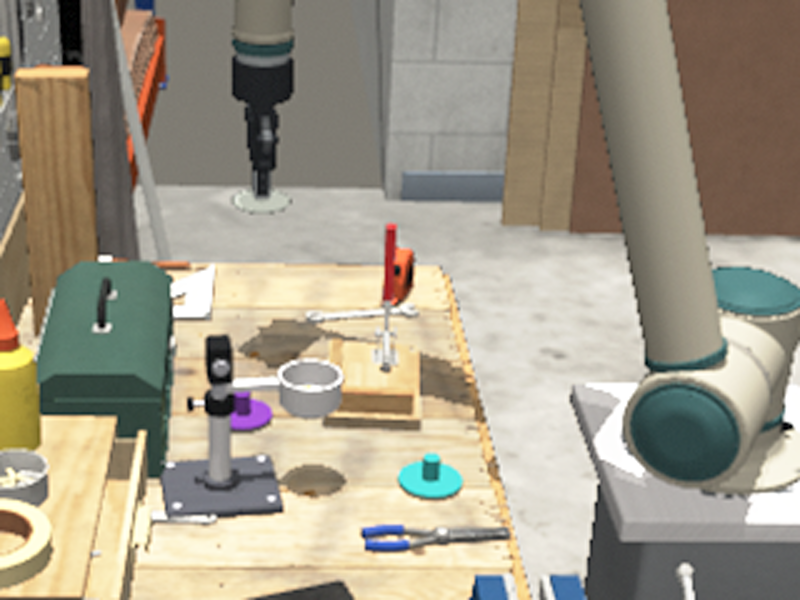

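View pics/w2.png

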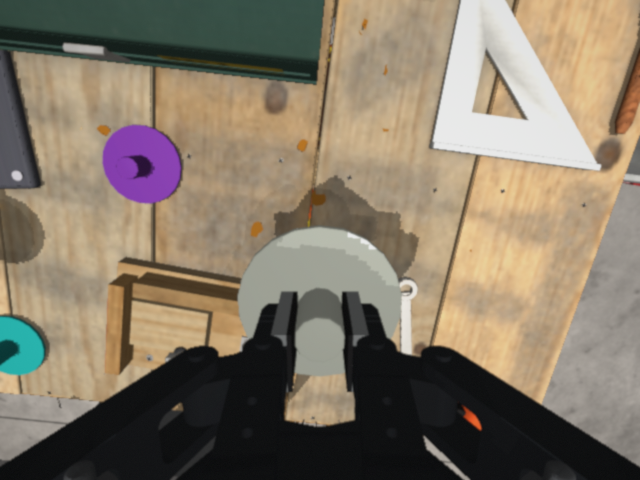

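The cover is held (disc at (320,300) in the wrist view, level in the side view). I'll travel toward the lamp and stop short to see it with the wrist camera, correcting the small tilt.

```bash
python3 -m inch '0 -0.02 0 0.006 -0.008 0;-0.003 -0.04 0 0 0 0;-0.003 -0.045 0 0 0 0;-0.003 -0.045 0 0 0 0;-0.003 -0.03 0 0 0 0;0 -0.015 0 0 0 0;0 0 0 0 0 0;0 0 0 0 0 0'
cat >> h.py <<'E'
def wcloud(im,tool=False):
    z=im["z_map"];v,u=np.mgrid[:480,:640]
    P=np.stack([(u-im["cx"])/im["fx"]*z,(v-im["cy"])/im["fy"]*z,z],-1)@im["hand_eye"][:3,:3].T+im["hand_eye"][:3,3]
    P[z<=0]=np.nan
    return P
def w2w(P,o): return P@Ro.from_quat(o["orientation"]).as_matrix().T+o["ee_pos"]
E
python3 - <<'E'
from h import *
from bench import r
go([.4948,.0928,.22],.127)
o=r.get_obs();im=r.get_image("wrist");np.savez("w3.npz",**im,**o);cv2.imwrite("pics/w3.png",im["color"])
P=wcloud(im);W=w2w(P,o)
m=(np.hypot(P[...,0],P[...,1])<.055)&(P[...,2]>0.0)&(P[...,2]<.02)
s=P[m];print(len(s),s.mean(0).round(4),np.percentile(s[:,2],[5,25,50,75,95]).round(4))
if len(s)>50:
    print(cv2.minEnclosingCircle(s[:,:2].astype(np.float32)))
    A=np.c_[s[:,:2],np.ones(len(s))];print("plane",np.linalg.lstsq(A,s[:,2],rcond=None)[0])
for lo,hi,c,rr in((.135,.15,(.495,.093),.045),(.185,.2,(.594,.1055),.04)):
    m=(W[...,2]>lo)&(W[...,2]<hi)&(np.hypot(W[...,0]-c[0],W[...,1]-c[1])<rr);s=W[m];print(len(s))
    if len(s)>20:print(s.mean(0).round(4),cv2.minEnclosingCircle(s[:,:2].astype(np.float32)),cv2.minAreaRect(s[:,:2].astype(np.float32)))
E
```

```text
time_s: 5.5
ee_pos: [0.5155, -0.0368, 0.2211]
orientation: [0.998, 0.064, -0.004, -0.002]
contact_force: [0.2, -0.0, -0.2]
grip_width: 0.0185
t 5.5 ee [ 0.5155 -0.0368  0.2211] yaw 0.1284 w 0.0185 F [ 0.2 -0.  -0.2]
shift [-0.004  -0.1311  0.0018]
rot [-0.0054  0.0086  0.0014]
11318 [ 0.011  -0.0006  0.0074] [0.0064 0.007  0.0075 0.0079 0.0085]
((-0.0018288381397724152, -0.0005723019130527973), 0.037615858018398285)
plane [ 0.00475519 -0.00030476  0.00733744]
3601
[0.4998 0.0959 0.1404] ((0.500095009803772, 0.09358423948287964), 0.039989203214645386) ((0.49601656198501587, 0.09330374002456665), (0.07099194079637527, 0.07251594215631485), 54.09242248535156)
3720
[0.5952 0.1013 0.1888] ((0.5946854948997498, 0.10556302964687347), 0.018938079476356506) ((0.5954546928405762, 0.10486780852079391), (0.026295647025108337, 0.029986847192049026), 8.093934059143066)
```

View pics/w3.png

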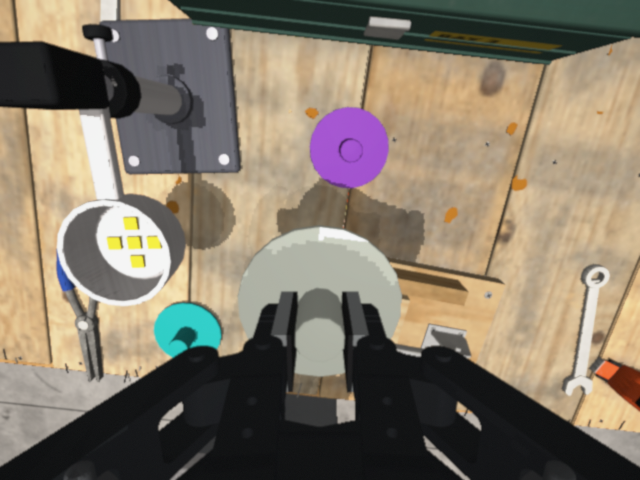

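Run:
```python
from h import *
from scipy.optimize import least_squares
d=dict(np.load("w3.npz"));P=wcloud(d);W=w2w(P,d)
def fit(xy,R):
    f=lambda p:np.hypot(xy[:,0]-p[0],xy[:,1]-p[1])-R
    s=least_squares(f,xy.mean(0),loss="soft_l1",f_scale=.001);return s.x.round(4),np.sqrt(np.mean(s.fun**2)).round(4)
m=((W[...,2]>.139)&(W[...,2]<.147)&(np.hypot(W[...,0]-.495,W[...,1]-.093)<.040)&(W[...,0]<.525)); s=W[m]
print("rimz",np.percentile(s[:,2],[10,50,90]).round(4),len(s),fit(s[:,:2],.034))
# top cam
t=load("top0.npz");T=cloud(t);m2=((T[...,2]>.137)&(T[...,2]<.15)&(np.hypot(T[...,0]-.495,T[...,1]-.093)<.042)&(T[...,0]<.525));s=T[m2];print("top",s[:,2].mean(),len(s),fit(s[:,:2],.034))
# colour: outer contour of rim in wrist, ray to z=.143
R=Ro.from_quat(d["orientation"]).as_matrix()@d["hand_eye"][:3,:3];C=w2w(d["hand_eye"][:3,3],d)
g=cv2.Canny(d["color"],60,150);v,u=np.nonzero(g);k=(u>45)&(u<200)&(v>185)&(v<315);u=u[k];v=v[k]
ray=np.c_[(u-d["cx"])/d["fx"],(v-d["cy"])/d["fy"],np.ones(len(u))]@R.T
X=C+ray*((.143-C[2])/ray[:,2])[:,None]
for Rr in(.036,.032):
    c=np.array([.4955,.093])
    for i in range(4):
        q=X[abs(np.hypot(*(X[:,:2]-c).T)-Rr)<.0025][:,:2];c,e=fit(q,Rr)
    print("edge",Rr,c,e,len(q))
# disc
m=(np.hypot(P[...,0],P[...,1])<.055)&(P[...,2]>0.004)&(P[...,2]<.011);mm=m.astype(np.uint8)
e=mm-cv2.erode(mm,np.ones((3,3)));v,u=np.nonzero(e);s=P[v,u];s=s[np.hypot(s[:,0],s[:,1])>.033];print("disc",len(s),fit(s[:,:2],.037))
# block
for n,Q,h in(("w",W,.1),("t",T,.1)):
    m=(Q[...,2]>.186)&(Q[...,2]<.196)&(np.hypot(Q[...,0]-.594,Q[...,1]-.1055)<.03);s=Q[m];print("blk",n,np.median(s[:,2]),cv2.minAreaRect(s[:,:2].astype(np.float32)))
```

```text
rimz [0.1401 0.1419 0.1429] 2034 (array([0.4969, 0.0925]), np.float64(0.0013))
top 0.14355609055601118 188 (array([0.4948, 0.0905]), np.float64(0.0014))
edge 0.036 [0.4962 0.093 ] 0.0008 472
edge 0.032 [0.4964 0.0929] 0.0007 300
disc 584 (array([-0.0015, -0.0004]), np.float64(0.0013))
blk w 0.18903436399729237 ((0.5954074263572693, 0.10425218194723129), (0.026028597727417946, 0.028781181201338768), 8.093934059143066)
blk t 0.1908321229581574 ((0.5940535068511963, 0.10547271370887756), (0.026210101321339607, 0.03404258191585541), 8.38119888305664)
```

```bash
python3 -m inch '0 -0.02 0 -0.005 0.008 0;0 -0.04 0 0 0 0;-0.001 -0.04 0 0 0 0;0 -0.02 0 0 0 0;0 -0.01 0.01 0 0 0;0 0 0.02 0 0 0;0 0 0 0 0 0;0 0 0 0 0 0'
python3 - <<'E'
from h import *
from bench import r
go([.4979,.0927,.165],.127)
im=r.get_image("side");cv2.imwrite("pics/s4.png",cv2.resize(im["color"][140:300,220:420],None,fx=3.5,fy=3.5,interpolation=2))
go([.4979,.0927,.165],.127)
E
```

```text
time_s: 6.55
ee_pos: [0.4981, 0.0921, 0.1917]
orientation: [0.998, 0.064, 0.0, -0.0]
contact_force: [0.3, 0.9, -0.4]
grip_width: 0.0184
t 6.55 ee [0.4981 0.0921 0.1917] yaw 0.1277 w 0.0184 F [ 0.3  0.9 -0.4]
shift [-0.0001 -0.0006  0.0267]
rot [-0.0007 -0.0001  0.0007]
t 6.6 ee [0.4983 0.0922 0.1921] yaw 0.1278 w 0.0187 F [ 0.7 -0.5 -0.7]
shift [-0.0003 -0.0005  0.0271]
rot [-0.0006 -0.0008  0.0008]
```

View pics/s4.png

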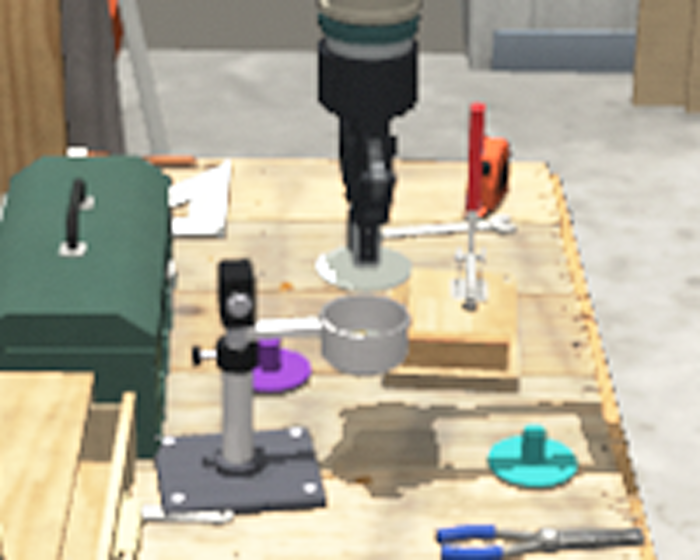

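The cover hangs level, centred above the cup. I'll lower it gently.

```bash
python3 -m inch '0 -0.0005 0.01 0 0 0;0 0 0.01 0 0 0;0 0 0.006 0 0 0;0 0 0.004 0 0 0;0 0 0.003 0 0 0;0 0 0 0 0 0'
python3 -c "
from h import *
go([.4979,.0927,.154],.127)"
```

```text
time_s: 7.35
ee_pos: [0.4975, 0.0933, 0.1585]
orientation: [0.998, 0.064, -0.0, -0.0]
contact_force: [-0.7, 0.1, -0.3]
grip_width: 0.0187
t 7.35 ee [0.4975 0.0933 0.1585] yaw 0.1288 w 0.0187 F [-0.7  0.1 -0.3]
shift [0.0003 0.0007 0.0045]
rot [-0.0009  0.0002  0.0018]
```

```bash
python3 -m inch '0 0 0.002 0 0 0;0 0 0.001 0 0 0;0 0 0.001 0 0 0;0 0 0 0 0 0'
python3 -m inch '0 0 0.0005 0 0 0;0 0 0 0 0 0'
python3 -c "
from h import *
go([.4979,.0927,.154],.127)"
```

```text
time_s: 7.85
ee_pos: [0.4975, 0.0933, 0.1546]
orientation: [0.998, 0.064, -0.0, -0.0]
contact_force: [0.3, 0.0, -0.4]
grip_width: 0.0189
time_s: 8.1
ee_pos: [0.4976, 0.0933, 0.1541]
orientation: [0.998, 0.064, -0.0, -0.0]
contact_force: [0.7, 0.1, 0.0]
grip_width: 0.0185
t 8.1 ee [0.4976 0.0933 0.1541] yaw 0.1288 w 0.0185 F [0.7 0.1 0. ]
shift [0.0003 0.0006 0.0001]
rot [-0.0009 -0.      0.0018]
```

```bash
python3 -m inch '0 0 0.0005 0 0 0;0 0 0 0 0 0'
python3 -m inch '0 0 0.0005 0 0 0;0 0 0 0 0 0'
python3 -m inch '0 0 0.0005 0 0 0;0 0 0 0 0 0'
```

```text
time_s: 8.35
ee_pos: [0.4976, 0.0933, 0.154]
orientation: [0.998, 0.064, 0.0, -0.0]
contact_force: [-1.6, -0.0, 2.5]
grip_width: 0.0186
time_s: 8.6
ee_pos: [0.4976, 0.0933, 0.154]
orientation: [0.998, 0.064, 0.0, -0.0]
contact_force: [-1.6, -0.3, 6.5]
grip_width: 0.0181
time_s: 8.85
ee_pos: [0.4976, 0.0934, 0.1539]
orientation: [0.998, 0.064, 0.0, -0.0]
contact_force: [-2.4, 1.2, 9.9]
grip_width: 0.0184
```

Contact came at TCP z = 0.154, exactly the predicted seated height. I'll ease off and release.

```bash
python3 -m inch '0 0 -0.0012 0 0 0;0 0 0 0 0 0'
python3 -m inch '0 0 0 0 0 0;0 0 0 0 0 0;0 0 0 0 0 0' 0.45 20
python3 -m inch '0 0 -0.005 0 0 0;0 0 -0.01 0 0 0;0 0 -0.02 0 0 0;0 0 -0.03 0 0 0;0 0 -0.03 0 0 0;0 0 0 0 0 0;0 0 0 0 0 0'
python3 - <<'E'
from h import *
from bench import r
o=r.get_obs();go([.594,.105,.25],.14);im=r.get_image("wrist");np.savez("w5.npz",**im,**o);cv2.imwrite("pics/w5.png",im["color"])
t=r.get_image("top");np.savez("t5.npz",**t)
s=r.get_image("side");o2=np.zeros((480,800,3),np.uint8);o2[:,:400]=cv2.resize(s["color"][180:300,240:340],(400,480));o2[:,400:]=cv2.resize(t["color"][160:256,250:330],(400,480));cv2.imwrite("pics/s5.png",o2)
W=w2w(wcloud(im),o);T=cloud(t)
for n,Q in(("w",W),("t",T)):
    d=np.hypot(Q[...,0]-.4963,Q[...,1]-.093)
    for lo,hi,rr in((.14,.151,.042),(.165,.185,.03)):
        s=Q[(Q[...,2]>lo)&(Q[...,2]<hi)&(d<rr)];print(n,len(s),np.median(s,0).round(4),cv2.minEnclosingCircle(s[:,:2].astype(np.float32)))
        if lo==.14:
            s=Q[(Q[...,2]>lo)&(Q[...,2]<hi)&(d<.034)];print("tilt",np.linalg.lstsq(np.c_[s[:,:2],np.ones(len(s))],s[:,2],rcond=None)[0][:2].round(3))
    m=(Q[...,2]>.184)&(Q[...,2]<.197)&(np.hypot(Q[...,0]-.594,Q[...,1]-.1055)<.03);s=Q[m];print("blk",n,len(s),np.median(s[:,2]),cv2.minAreaRect(s[:,:2].astype(np.float32)) if len(s)>9 else 0)
E
```

```text
time_s: 9.1
ee_pos: [0.4977, 0.0933, 0.154]
orientation: [0.998, 0.064, 0.0, -0.0]
contact_force: [-0.7, -0.5, 3.8]
grip_width: 0.0184
time_s: 9.48
ee_pos: [0.4975, 0.0933, 0.1536]
orientation: [0.998, 0.064, -0.0, -0.0]
contact_force: [0.8, 0.3, 0.7]
grip_width: 0.0384
time_s: 10.35
ee_pos: [0.4971, 0.0932, 0.2486]
orientation: [0.998, 0.064, -0.0, -0.0]
contact_force: [-0.5, 0.5, -0.5]
grip_width: 0.0383
t 10.35 ee [0.4971 0.0932 0.2486] yaw 0.1288 w 0.0383 F [-0.5  0.5 -0.5]
shift [ 0.0976  0.0008 -0.0015]
rot [-0.001   0.0006 -0.0112]
w 7456 [0.501  0.0945 0.1466] ((0.4976657032966614, 0.09367264062166214), 0.038531865924596786)
tilt [ 0.001 -0.001]
w 841 [0.4979 0.0939 0.1744] ((0.4965724050998688, 0.09363803267478943), 0.009969929233193398)
blk w 3648 0.1891248241175812 ((0.5948584675788879, 0.10815844684839249), (0.026154611259698868, 0.03382907062768936), 8.729755401611328)
t 252 [0.4773 0.1015 0.1482] ((0.47670990228652954, 0.10489009320735931), 0.02710631676018238)
tilt [-0.017  0.   ]
t 33 [0.4903 0.0875 0.1759] ((0.4929562211036682, 0.08979533612728119), 0.009096086025238037)
blk t 0 nan 0
  return _methods._mean(a, axis=axis, dtype=dtype,
  ret = ret.dtype.type(ret / rcount)
```

View pics/s5.png

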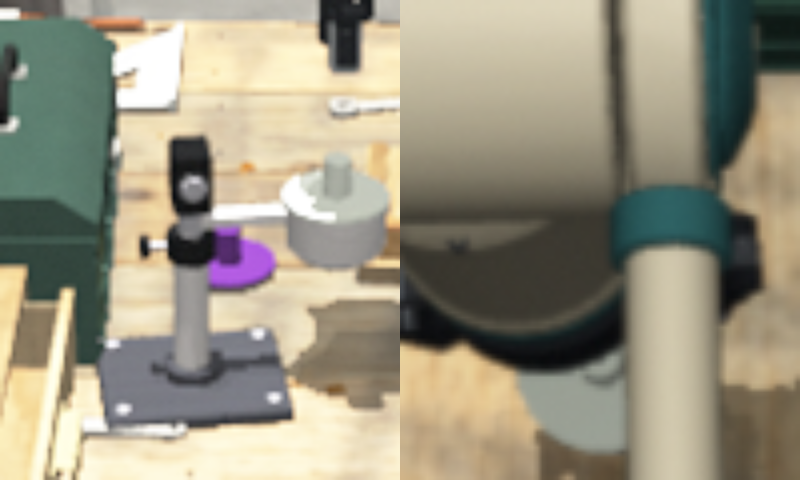

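View pics/w5.png

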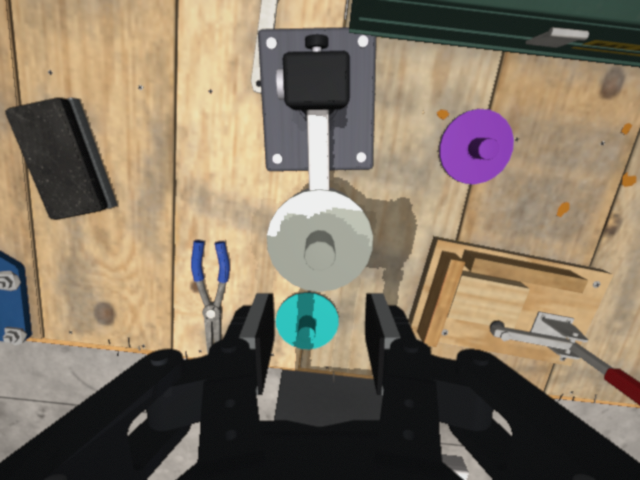

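The cover is seated and level: disc top 0.1466 (0.147 expected), tilt about 0.001, knob at (0.4966,0.0936). The block by wrist fit is 26.2x33.8 mm at (0.5949,0.108), and 100 mm from the cup gives (0.5952,0.1079), so they agree; yaw is 0.15. I'll check clearance around the block, then move above it.

```bash
python3 - <<'E'
from h import *
T=cloud(load("top0.npz"));d=np.hypot(T[...,0]-.595,T[...,1]-.108)
for a in(.06,.08,.1,.12,.15,.2):
    m=(d<a)&(d>.025)&(T[...,2]>.11);s=T[m&~(np.hypot(T[...,0]-.496,T[...,1]-.093)<.045)];print(a,len(s),s[np.argmax(s[:,2])].round(3) if len(s) else 0)
go([.5952,.1078,.245],.15)
E
python3 -m inch '0.02 0 0 0 0 -0.021;0.035 -0.001 0 0 0 0;0.03 -0.001 0 0 0 0;0.014 0 0 0 0 0;0 0 0 0 0 0;0 0 0 0 0 0' 1 20
python3 -c "
from h import *
go([.5952,.1078,.1485],.15)"
```

```text
0.06 104 [0.565 0.105 0.144]
0.08 188 [0.565 0.105 0.144]
0.1 464 [0.688 0.072 0.144]
0.12 871 [0.701 0.072 0.145]
0.15 2003 [0.699 0.203 0.155]
0.2 5095 [ 0.73  -0.03   0.175]
t 10.5 ee [0.4968 0.0932 0.2477] yaw 0.1288 w 0.0384 F [-1.5  0.6 -0.1]
shift [ 0.0994 -0.0018  0.0025]
rot [-0.0011  0.0023 -0.0212]
time_s: 11.25
ee_pos: [0.594, 0.1094, 0.2486]
orientation: [0.997, 0.075, -0.001, -0.0]
contact_force: [-0.7, 0.5, -0.1]
grip_width: 0.0857
t 11.25 ee [0.594  0.1094 0.2486] yaw 0.1498 w 0.0857 F [-0.7  0.5 -0.1]
shift [0.0011 0.0019 0.1001]
rot [-0.001   0.0017 -0.0002]
```

```bash
python3 -m inch '0.001 0.002 0.02 0 0 0;0 0 0.03 0 0 0;0 0 0.03 0 0 0;0 0 0.015 0 0 0;0 0 0.006 0 0 0;0 0 0 0 0 0;0 0 0 0 0 0'
python3 - <<'E'
from h import *
from bench import r
go([.5952,.1078,.147],.15)
im=r.get_image("wrist");cv2.imwrite("pics/w6.png",im["color"])
s=r.get_image("side");cv2.imwrite("pics/s6.png",cv2.resize(s["color"][160:300,220:380],None,fx=4,fy=4))
E
```

```text
time_s: 12.12
ee_pos: [0.5972, 0.1078, 0.149]
orientation: [0.997, 0.075, 0.001, -0.0]
contact_force: [0.3, 0.7, -0.4]
grip_width: 0.0855
t 12.12 ee [0.5972 0.1078 0.149 ] yaw 0.1498 w 0.0855 F [ 0.3  0.7 -0.4]
shift [-0.002  -0.0003  0.002 ]
rot [-0.0007 -0.0022 -0.0002]
```

View pics/w6.png

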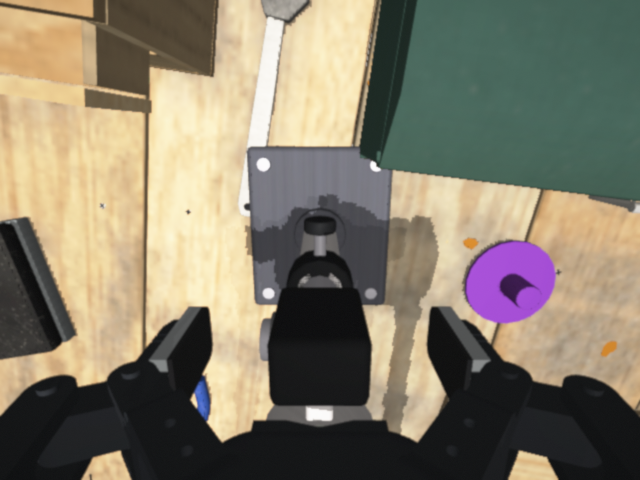

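View pics/s6.png

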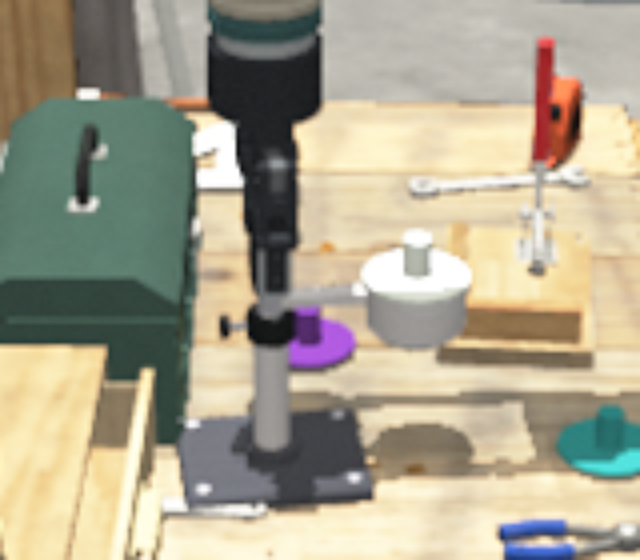

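The fingers straddle the block at (320,345) evenly, with the button at its left (265,340). I'll close.

```bash
python3 -m inch '-0.0015 0 0.0015 0 0 0;0 0 0 0 0 0;0 0 0 0 0 0;0 0 0 0 0 0;0 0 0 0 0 0;0 0 0 0 0 0' 0 60
python3 -m inch '0 0 0 0 0 0;0 0 0 0 0 0'
python3 -c "
from h import *
go([.5952,.1078,.147],.15)"
```

```text
time_s: 12.98
ee_pos: [0.595, 0.1076, 0.1468]
orientation: [0.997, 0.075, 0.0, -0.0]
contact_force: [-1.2, -0.5, 4.8]
grip_width: 0.0335
time_s: 13.22
ee_pos: [0.595, 0.1076, 0.1468]
orientation: [0.997, 0.075, 0.0, -0.0]
contact_force: [-1.6, -0.2, 5.5]
grip_width: 0.033
t 13.22 ee [0.595  0.1076 0.1468] yaw 0.1496 w 0.033 F [-1.6 -0.2  5.5]
shift [ 0.0002 -0.0002 -0.0002]
rot [-0.0009 -0.0003 -0.0004]
```

The width reads 33 mm, the block alone (the reading runs about 1 mm low, as it did on the knob), so the button is in. I'll pull up slowly.

```bash
python3 -m inch '0 0 -0.002 0 0 0;0 0 -0.005 0 0 0;0 0 -0.007 0 0 0;0 0 -0.007 0 0 0;0 0 -0.007 0 0 0;0 0 -0.004 0 0 0;0 0 0 0 0 0'
python3 -m inch '0 0 -0.003 0 0 0;0 0 -0.006 0 0 0;0 0 -0.007 0 0 0;0 0 -0.007 0 0 0;0 0 -0.005 0 0 0;0 0 -0.002 0 0 0;0 0 0 0 0 0'
python3 -c "
from h import *
go([.595,.1076,.2368],.15)"
```

```text
time_s: 14.1
ee_pos: [0.595, 0.1076, 0.179]
orientation: [0.997, 0.075, 0.0, -0.0]
contact_force: [1.1, 0.9, -5.0]
grip_width: 0.0334
time_s: 14.98
ee_pos: [0.595, 0.1076, 0.2087]
orientation: [0.997, 0.075, 0.0, -0.0]
contact_force: [1.9, 0.4, -3.6]
grip_width: 0.0338
t 14.97 ee [0.595  0.1076 0.2087] yaw 0.1498 w 0.0338 F [ 1.9  0.4 -3.6]
shift [ 0.     -0.     -0.0281]
rot [-0.0009 -0.0004 -0.0002]
```

It has passed the first stop (rise about 62 mm, load about 4 N). I'll continue to the end stop.

```bash
python3 -m inch '0 0 -0.003 0 0 0;0 0 -0.006 0 0 0;0 0 -0.007 0 0 0;0 0 -0.006 0 0 0;0 0 -0.003 0 0 0;0 0 0 0 0 0'
python3 -m inch '0 0 -0.002 0 0 0;0 0 -0.001 0 0 0;0 0 0 0 0 0'
```

```text
time_s: 15.72
ee_pos: [0.595, 0.1076, 0.2339]
orientation: [0.997, 0.075, 0.0, -0.001]
contact_force: [0.2, 1.1, -3.4]
grip_width: 0.0333
time_s: 16.1
ee_pos: [0.595, 0.1076, 0.2364]
orientation: [0.997, 0.075, -0.0, -0.001]
contact_force: [0.8, 1.6, -3.6]
grip_width: 0.0334
```

```bash
python3 -m inch '0 0 -0.001 0 0 0;0 0 0 0 0 0'
python3 -m inch '0 0 -0.0005 0 0 0;0 0 0 0 0 0;0 0 0 0 0 0'
python3 - <<'E'
from h import *
from bench import r
go([.595,.1076,.2368],.15)
o=r.get_obs();im=r.get_image("wrist");cv2.imwrite("pics/w7.png",im["color"])
s=r.get_image("side");cv2.imwrite("pics/s7.png",cv2.resize(s["color"][130:270,220:380],None,fx=4,fy=4))
S=cloud(s)
d=np.hypot(S[...,0]-.4965,S[...,1]-.0935)
for lo,hi,rr in((.225,.242,.034),(.255,.285,.02)):
    q=S[(S[...,2]>lo)&(S[...,2]<hi)&(d<rr)];print(len(q),np.percentile(q,[2,50,98],axis=0).round(4).tolist())
E
```

```text
time_s: 16.35
ee_pos: [0.595, 0.1076, 0.2368]
orientation: [0.997, 0.075, -0.0, -0.001]
contact_force: [2.0, 1.5, -6.6]
grip_width: 0.0333
time_s: 16.73
ee_pos: [0.595, 0.1076, 0.2369]
orientation: [0.997, 0.075, -0.001, -0.001]
contact_force: [4.1, 2.0, -14.5]
grip_width: 0.0335
t 16.73 ee [0.595  0.1076 0.2369] yaw 0.1498 w 0.0335 F [  4.1   2.  -14.5]
shift [ 0.     -0.      0.0001]
rot [-0.0011  0.001  -0.0002]
205 [[0.4663, 0.0683, 0.2273], [0.4982, 0.1012, 0.2348], [0.5269, 0.1254, 0.2402]]
36 [[0.488, 0.0863, 0.2555], [0.4959, 0.1014, 0.2613], [0.5038, 0.1087, 0.2646]]
```

View pics/s7.png

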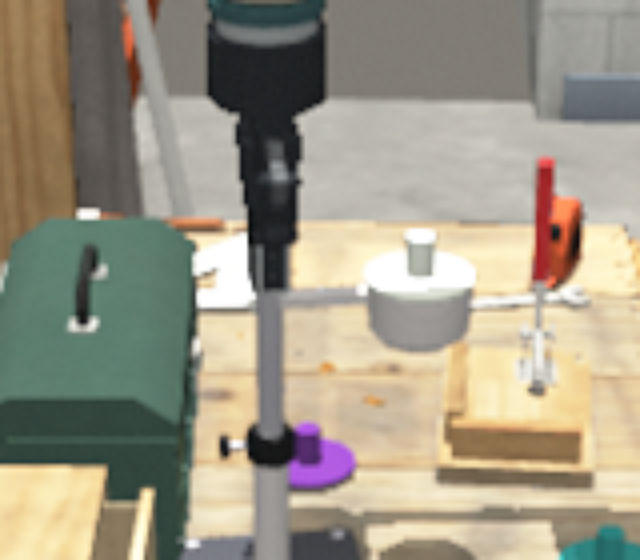

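The rise is 90.1 mm and the downward load grew to 14.5 N, so it is against the end stop. In the picture the cover at (420,290) is seated and level. One rest check, then I'll hand in.

```bash
python3 -m inch '0 0 0 0 0 0;0 0 0 0 0 0;0 0 0 0 0 0;0 0 0 0 0 0'
python3 -c "
from bench import r
print(r.finish_job())"
```

```text
time_s: 17.32
ee_pos: [0.5949, 0.1076, 0.2369]
orientation: [0.997, 0.075, -0.001, -0.001]
contact_force: [5.8, 2.8, -16.8]
grip_width: 0.0332
the job is handed in; nothing more can be done
None
```

I set the white diffuser cover on the lamp rim, let go of it, then gripped the mast block with the button squeezed in and pulled the mast up to its second stop. I handed the job in at 17.3 s, still holding the block; the system gave no verdict.

- **Cover after placing:** disc top at 146.6 mm (147 expected), tilt about 0.001 rad, knob less than 1 mm from the measured rim centre.
- **Button:** I had no direct reading of its travel. The gripper closed to 33 mm, which is the block without the button, and the mast went past its first stop freely.
- **Mast at the top:** it rose 90.1 mm by the measured tool height. The downward load on the tool then grew to 14–17 N against about 4 N on the way up, so it is against the end stop.
- **Cover at the top:** the side camera shows it still seated and level. I did not measure its tilt or centring again up there, because the few depth points from that camera were too coarse for it.
- **Disagreement:** early readings from the top and wrist cameras differed by about 2 mm, within the stated calibration. I used the wrist readings, which matched the given sizes and the 100 mm from cup to mast.

I moved nothing near the sanding block, pliers or spanner, and did not measure their positions again at the end.

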